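# Zero and clamp a specimen rotation stage

## Robot

A 6-joint arm with a two-finger parallel gripper is mounted at the origin on the work surface. World frame = base frame: x ahead of the robot, y to its left, z up, the work surface at z = 0. Lengths are in mm, angles in degrees, forces in N, time in s.
With the tool pointing down it reaches from about 300 to 850 mm from the base axis. Payload 4.2 kg.
Tool frame: the origin (TCP) lies midway between the tips of the shut fingers; the grasp point (between the pads) lies 19 mm behind it (env.hold_point_z is the z of the grasp point in the tool frame, in mm); z points along the fingers, y is the direction in which the jaws open and shut (so a half turn about z gives the same grasp; the last joint's range is limited). The gripper opens to 91 mm and grips with 3 to 60 N. Pads are 32 mm wide; open, the fingers measure 118 mm over their backs; the gripper's body (76 mm by 178 mm) begins 60 mm behind the grasp point.
Start: joints at [64.973, 18.312, 89.639, -0, 72.044, -1.146], TCP at [232.785, 525.789, 213.976] pointing down, gripper open.
Joint ranges: [-177.97, 177.97], [-48.28, 115.42], [12.27, 149.76], [-77.06, 257.06], [2.81, 150.46], [-146.56, 146.56]. Speed limits (degrees/s): [147.25, 147.25, 180, 180, 180, 180].

## Interface

Orientations are given as [roll, pitch, yaw] about the fixed x, y, z axes, in that order (R = Rz(yaw) Ry(pitch) Rx(roll)).
In Python, from workcell import env, grab_frame, camera_params, spotter gives the robot as it stands. The module is installed in compiled form; this text tells all that it offers.
- The arm moves only by the shell command python3 -m jog 'ROWS' [FORCE]. ROWS is text: rows parted by semicolons, each of 7 numbers parted by spaces: the turn, a rotation vector about the world's x, y, z in units of 5 degrees (1.0 is 5 degrees), then the shift along the world's x, y, z in units of 25 mm (1.0 is 25 mm), then the opening, from 0 (shut) to 1 (fully open). A call has 1 to 5 rows; each row is the pose to reach, as a shift and turn from the pose commanded when the call began; what a row does not reach only later rows make up. A row lasts 1/8 s, in which the tool goes at most 62.5 mm and 10.7 degrees, less where a joint would pass 70% of its speed; a pose out of reach is approached as far as the arm can. A call with a gripper value outside its range is refused whole. The fingers move at their own pace and stop on an object; FORCE is the grip in N (left out, the last holds). Time passes only in rows, so rows that repeat a pose let the fingers close. It gives the time, the measured TCP pose, the force and the opening at its end, in the units of the state.
- env.state(): the state, without advancing time (a new reading comes with each control period).
- grab_frame(name): name is "scene" or "top" or "wrist"; returns the picture (480x640x3 uint8, red, green, blue); there is no depth.
- camera_params(name): a dict with "K" (3x3 intrinsics, pixels), "rvec" (rotation vector, rad) and "tvec" (3), from world to camera coordinates, as OpenCV has them. Camera axes: x right, y down, z forward; pixel columns grow to the right and rows downward; lengths in mm; the calibration is good to about 2 mm. A picture is of the moment at which its call begins: read the wrist's pose just before it. camera_params takes no time and is no camera call; for the wrist camera it gives the pose at the moment of the call.
- env.job_done(): hands the job in, once; it reports no verdict.
Trained networks look in the newest picture that a camera, given by its name, has taken for a name from the list of things; names that differ only in an ending like _2 or _b are one class to them, and where a whole thing is asked for, a point or a joint stands for the part that bears it (a point fixed in the world has none). Each returns a list of dicts, best first, with "conf" (0 to 1); they miss things now and then, are a little off and sometimes report something else, mostly with a low value. They report only what shows in the picture. A call takes as long as a camera call.
- spotter.look_for(query, camera): "box" ([left, top, width, height] in pixels, round what is visible of it).
- spotter.trace(query, camera): "region" (480x640 bool, what is visible of it) and "box" ([left, top, width, height] in pixels, round what is visible of it).
The state is a dict: "time_s": time; "qpos": joint angles; "qvel": joint speeds; "effort": joint torques, N m; "ee_pos": TCP position; "ee_rot": TCP orientation; "force": force on the tool from outside, world axes, zero at the start; "torque": the same for the moment, N m; "gripper_width": finger opening in mm.
Only numpy, scipy, OpenCV 4.12 (cv2) and the standard library are available. Lean on these libraries where they do the work, as an engineer would, in place of code of your own. Each camera call takes 0.05 s, during which the arm holds its last target. There are 200 camera calls.

## Task

Set the specimen rotation stage to zero and lock it: with a closed fingertip push the upright post on the round black table, turning the table whichever way you like, until its white index mark lines up with the zero line on the graduated ring (the one long line that crosses the ring's whole width). Then push the black clamp lever round until it is fully home against its stop pin, with the index still on zero. Only push with the fingers, grip and lift nothing, and leave the loose things around the stage where they stand.

Things in the scene. Friction and masses are not known exactly. Their poses are not given: they have to be found in the camera images.
- stage: Rotation stage bolted to the bench. Origin at bench level on the table's vertical axis. Base plate 22 mm high, x -95 to 95, y -95 to 160 mm. On it a fixed graduated ring (176 mm across, top 33 mm above bench) and the flat black table (142 mm across, top at 37 mm; low chuck in its middle, 48 mm across, up to 49 mm). The table turns endlessly both ways (friction 0.12 N m) and stays where left.
- index_mark (a point): Outer end of the white index mark, a radial line 34 mm long and 3.5 mm wide on the black table; the point lies at the table's rim, 71.5 mm from the axis and 37.5 mm above the bench. It turns with the table.
- zero_line (a point): Inner end of the zero line of the graduated ring, 71.5 mm from the axis, 33.5 mm above the bench. The ring has a black line every 10 degrees, all short (6 or 10 mm) but the zero line, which is 16.5 mm long, 3.5 mm wide and reaches the ring's outer edge. The ring is fixed, but was set to a different angle on each occasion.
- post_top (a point): Centre of the top of the upright steel finger post on the table, a knurled pin 16 mm in diameter (22 mm collar in its lowest 4 mm) that stands 36 mm above the table; its top is 73 mm above the bench. It stands 50 mm from the axis, exactly opposite the index mark, and turns with the table.
- lever_pivot (a point): Top centre of the hub of the black clamp lever, on the lever's vertical turning axis, 58 mm above the bench, over the base plate at x -45, y +118 mm in the stage's frame. The hub is 27 mm across.
- lever_tip (a point): Centre of the top of the round end of the clamp lever, 72 mm from the pivot axis, 65 mm above the bench. The end is 19 mm in diameter and spans 39 to 65 mm above the bench; the arm between hub and end is 13 mm wide and spans 42 to 56 mm above the bench.
- clamp (a joint): Angle of the clamp lever, rad. 0: fully open, pointing 63 deg left of the stage's x axis. 1.1: home on its stop pin, pointing along stage x. Grows clockwise seen from above, towards the table. Friction about 0.12 N m, 0.15 at the end, stays where left. In about the last 0.3 rad its screw brakes the table, which then no longer turns. The stop pin (8 mm, top 48 mm above bench) stands on the table side of the lever.
- vial: Loose amber glass vial with black cap, 28 mm in diameter, 58 mm high, on the bench right of the stage. Origin under its centre. Leave it.
- dish: Loose closed petri dish, 64 mm in diameter, 15 mm high, on the bench beyond the stage. Origin under its centre. Leave it.
- weight: Loose brass calibration weight, 24 mm in diameter, 37 mm high, on the bench beyond the stage. Origin under its centre. Leave it.
- driver: Loose screwdriver, 170 mm long, lying on the bench at the right. Leave it.
- star_knob: Loose black star knob, 41 mm across, 24 mm high, on the bench at the left. Origin under its centre. Leave it.
- mouse: Loose black computer mouse, about 75 mm long, 62 mm wide and 35 mm high, on the bench at the left. Leave it.
- slide_box: Loose white slide box, 80 by 110 by 30 mm, open, with dividers, on the bench at the far right. Origin under its centre. Leave it.

How it is judged (in metres and radians):
On the way, in this order (a step that is already met when the one before it is completed fails the run):
1. the index mark stands on the zero line, the clamp lever still open (horizontal distance between index_mark and zero_line below 0.003 m and value of joint clamp below 0.6 rad), for 0.3 s.
2. the clamp lever is home (value of joint clamp above 1 rad), for 0.2 s.
At the end, for the whole second after the job is handed in: The outer end of the index mark is within 3 mm of the inner end of the zero line (a quarter of a 10 degree division) and the clamp lever is home (within 0.1 rad of its stop), everything at rest and untouched (horizontal distance between index_mark and zero_line below 0.003 m and value of joint clamp above 1 rad and velocity of joint clamp below 0.05 rad/s).
It fails at once if a loose thing is lifted, tipped or shifted by more than 20 mm (distance of any of vial, dish, weight, driver, star_knob, mouse, slide_box from where it was at the start of the episode above 0.02 m or angle between any of vial, weight's own z axis and vertical above 0.5 rad).
It also fails if it takes over 64 s, if anything falls off the work surface, if the arm or the gripper's body presses on something with over 40 N, if the wrist force passes 120 N, or if a joint passes its speed limit or range.

## Working session

There is one attempt and no reset: what is moved stays moved. The work goes in short steps, Python scripts to look and compute and a shell command to move; the robot and the scene stay as the last step left them, time stands still between calls to the robot, and variables do not carry over. Pictures are saved under pics/ and viewed, about 8 in all and at most 12, crops included, and the job is handed in when it is done.

```bash
mkdir -p pics; cat > h.py <<'E'
import numpy as np, cv2
from workcell import env, grab_frame, camera_params, spotter
def cam(n):
    p=camera_params(n); return np.array(p["K"],float),np.array(p["rvec"],float),np.array(p["tvec"],float)
def proj(n,P,p=None):
    K,r,t=p or cam(n); return cv2.projectPoints(np.array(P,float).reshape(-1,1,3),r,t,K,None)[0].reshape(-1,2)
def back(n,uv,z,p=None):
    K,r,t=p or cam(n); R=cv2.Rodrigues(r)[0]; uv=np.array(uv,float).reshape(-1,2)
    d=np.c_[uv,np.ones(len(uv))]@np.linalg.inv(K).T@R; c=-R.T@t.ravel()
    return c+d*((z-c[2])/d[:,2])[:,None]
def save(n,im): cv2.imwrite("pics/"+n,im[:,:,::-1])
E
python3 - <<'E'
from h import *
a=grab_frame("top"); b=grab_frame("scene"); save("top0.png",a); save("scene0.png",b)
for c in("top","scene"):
    for q in("stage","post_top","lever_tip","index_mark","zero_line","vial","dish","weight","star_knob"):
        try:
            r=spotter.look_for(q,c); print(c,q,[(np.round(x["box"]).tolist(),round(x["conf"],2)) for x in r[:2]])
        except Exception as e: print(q,e)
s=env.state();print(s["time_s"],s["ee_rot"],s["ee_pos"]);print(cam("top"))
E
```

```text
top stage [([278.0, 225.0, 107.0, 79.0], 0.83), ([277.0, 262.0, 28.0, 24.0], 0.58)]
top post_top [([319.0, 235.0, 54.0, 52.0], 0.86)]
top lever_tip [([272.0, 264.0, 36.0, 20.0], 0.66), ([394.0, 272.0, 14.0, 12.0], 0.52)]
top index_mark [([320.0, 236.0, 52.0, 55.0], 0.87)]
top zero_line [([314.0, 229.0, 67.0, 67.0], 0.8)]
top vial [([394.0, 273.0, 16.0, 8.0], 0.46)]
top dish [([342.0, 199.0, 26.0, 20.0], 0.96)]
top weight [([302.0, 217.0, 8.0, 8.0], 0.46)]
top star_knob [([204.0, 262.0, 11.0, 11.0], 0.49)]
scene stage [([255.0, 195.0, 141.0, 110.0], 0.84)]
scene post_top [([284.0, 204.0, 66.0, 49.0], 0.6)]
scene lever_tip [([360.0, 244.0, 11.0, 40.0], 0.71), ([285.0, 204.0, 64.0, 46.0], 0.66)]
scene index_mark [([286.0, 205.0, 62.0, 46.0], 0.95)]
scene zero_line [([275.0, 200.0, 84.0, 63.0], 0.71), ([292.0, 135.0, 17.0, 42.0], 0.51)]
scene vial [([298.0, 174.0, 10.0, 26.0], 0.64)]
scene dish [([283.0, 205.0, 67.0, 48.0], 0.68), ([297.0, 174.0, 12.0, 25.0], 0.66)]
scene weight [([284.0, 280.0, 10.0, 11.0], 0.7), ([406.0, 419.0, 48.0, 46.0], 0.53)]
scene star_knob [([408.0, 347.0, 21.0, 18.0], 0.84)]
1.0 [1.79995403e+02 1.88817167e-03 1.56122118e+02] [232.78643473 525.79171787 213.96613328]
(array([[522.86201526,   0.        , 309.55097798],
       [  0.        , 522.86201526, 233.32300712],
       [  0.        ,   0.        ,   1.        ]]), array([ 2.11240376, -2.15237402,  0.19033038]), array([  69.44730541,  591.26487165, 1315.21516428]))
```

View pics/top0.png

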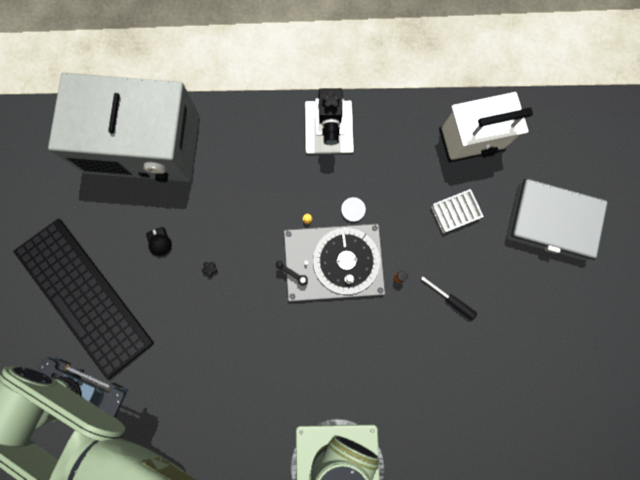

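View pics/scene0.png

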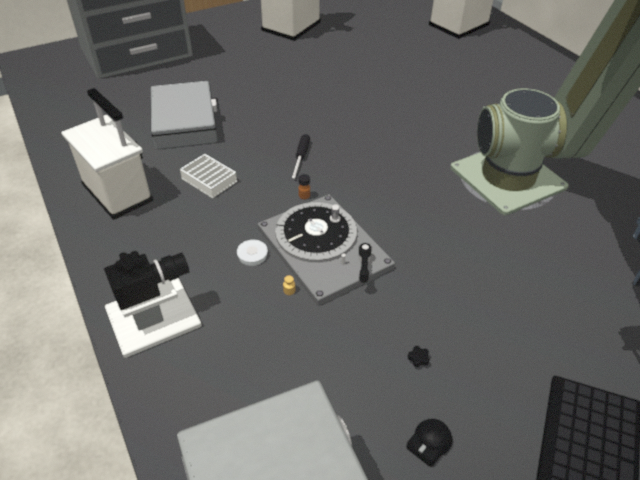

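```bash
python3 - <<'E'
from h import *
im=cv2.imread("pics/top0.png")[190:310,260:420]
cv2.imwrite("pics/c.png",cv2.resize(im,None,fx=5,fy=5,interpolation=cv2.INTER_CUBIC))
print("center",back("top",[347,260],49),"pivot",back("top",[303,281],58),"tip",back("top",[279,265],65),"post",back("top",[349,279],73),"idx",back("top",[344,236],37))
print("vial",back("top",[402,276],58),"wt",back("top",[307,218],37),"dish",back("top",[353,209],15))
K,r,t=cam("wrist");R=cv2.Rodrigues(r)[0];print(K,-R.T@t,R)
E
```

```text
center [[520.79634369 -37.518714    49.        ]] pivot [[467.7242064   77.51032415  58.        ]] tip [[509.21578494 138.18671036  65.        ]] post [[469.35261408 -39.21814189  73.        ]] idx [[586.13801909 -32.52256231  37.        ]]
vial [[ 475.77787816 -176.63237279   58.        ]] wt [[636.42495376  64.25652221  37.        ]] dish [[663.52281128 -60.73823298  15.        ]]
[[413.34176852   0.         315.32486768]
 [  0.         413.34176852 241.68726183]
 [  0.           0.           1.        ]] [169.7130404  554.53902941 384.76905587] [[ 0.40520775  0.91422366  0.00133136]
 [ 0.88479722 -0.39253086  0.25110438]
 [ 0.23008816 -0.10057146 -0.9679591 ]]
```

View pics/c.png

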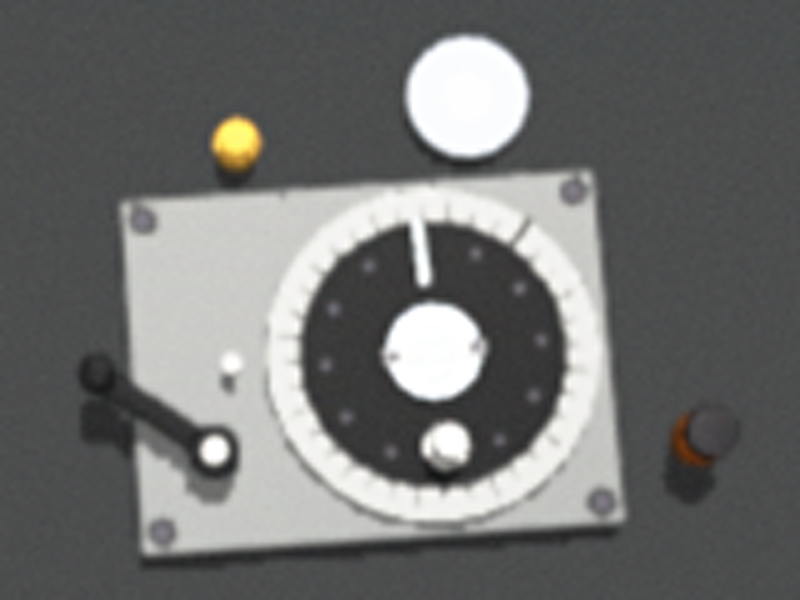

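The crop shows the index at (417,222), about 8° left of up. The zero line is at (522,232), about 37° right of up. The post is at (445,447) and the lever is open, with its hub at (213,450). I'll move the wrist camera over the stage.

```bash
python3 -m jog '0 0 0 1.2 -2 0 0; 0 0 0 2.4 -4 0 0; 0 0 0 3.6 -6 0 0; 0 0 0 4.7 -7.9 0 0; 0 0 0 4.7 -7.9 0 0' 20
python3 -m jog '0 0 0 1.2 -2 0 0; 0 0 0 2.4 -4 0 0; 0 0 0 3.6 -6 0 0; 0 0 0 4.7 -7.9 0 0; 0 0 0 4.7 -7.9 0 0'
python3 -m jog '0 0 0 1.2 -2 0 0; 0 0 0 2.4 -4 0 0; 0 0 0 3.6 -6 0 0; 0 0 0 4.7 -7.9 0 0; 0 0 0 4.7 -7.9 0 0'
python3 - <<'E'
from h import *
a=grab_frame("wrist"); save("w0.png",a)
s=env.state();print(s["time_s"],s["ee_pos"],s["ee_rot"],s["gripper_width"])
for q in("post_top","index_mark","lever_tip"): print(q,[(np.round(x["box"]).tolist(),round(x["conf"],2)) for x in spotter.look_for(q,"wrist")[:2]])
E
```

```text
time_s: 1.62
ee_pos: [351.6, 325.7, 214.2]
ee_rot: [-180.0, 0.0, 155.8]
force: [-0.3, 0.8, 0.6]
gripper_width: 44.0
time_s: 2.25
ee_pos: [469.3, 129.3, 213.9]
ee_rot: [180.0, 0.0, 155.9]
force: [-0.2, 0.5, -0.1]
gripper_width: 0.5
time_s: 2.88
ee_pos: [586.9, -67.3, 213.2]
ee_rot: [180.0, -0.0, 156.0]
force: [-1.5, 0.8, -0.2]
gripper_width: 0.4
2.925 [585.79440393 -65.71516241 213.30052042] [ 1.79949230e+02 -8.53928641e-02  1.56082009e+02] 0.33210684321692585
post_top [([232.0, 33.0, 173.0, 184.0], 0.69)]
index_mark [([231.0, 36.0, 177.0, 182.0], 0.63)]
lever_tip [([414.0, 0.0, 140.0, 32.0], 0.93)]
```

View pics/w0.png

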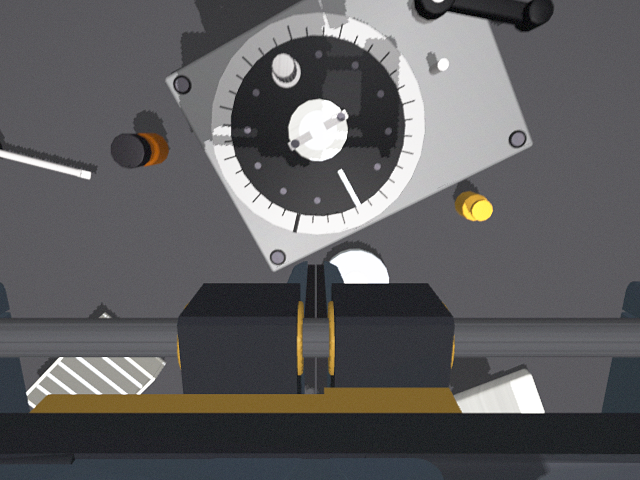

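The wrist view shows the index mark from (340,172) to (359,208), the zero line at about (297,223), the post top at (284,66), and the lever at the top right. Next I'll measure the angles in a rectified image.

```bash
cat > meas.py <<'E'
from h import *
def rect(im,z,c,p,S=4,H=100):
    g=np.arange(-H,H,1/S); X,Y=np.meshgrid(c[0]+g,c[1]+g)
    uv=proj("",np.c_[X.ravel(),Y.ravel(),np.full(X.size,z)],p).reshape(X.shape+(2,)).astype(np.float32)
    return cv2.remap(im,uv[...,0],uv[...,1],cv2.INTER_LINEAR)
def polar(gr,z,c,p,rs,th):
    R,T=np.meshgrid(rs,th)
    P=np.c_[(c[0]+R*np.cos(T)).ravel(),(c[1]+R*np.sin(T)).ravel(),np.full(R.size,z)]
    uv=proj("",P,p).reshape(R.shape+(2,)).astype(np.float32)
    return cv2.remap(gr,uv[...,0],uv[...,1],cv2.INTER_LINEAR)
def centre(gr,p,c):
    th=np.radians(np.arange(0,360,2)); rs=np.arange(64,80,.25)
    for _ in range(6):
        A=polar(gr,37,c,p,rs,th).astype(float); e=rs[np.argmax(np.gradient(cv2.GaussianBlur(A,(7,1),0),axis=1),axis=1)]
        k=np.abs(e-np.median(e))<2.5
        M=np.c_[np.cos(th),np.sin(th),np.ones(len(th))][k]
        d=np.linalg.lstsq(M,e[k],rcond=None)[0]; c=c+d[:2]
    return c,d[2],k.mean()
def cen(prof,th,hw=6):
    i=np.argmax(prof); k=np.arange(i-hw*10,i+hw*10+1)%len(th); w=np.clip(prof[k]-np.median(prof)-.4*(prof[i]-np.median(prof)),0,None)
    return np.degrees(th[i])+np.sum((np.arange(len(k))-hw*10)*.1*w)/w.sum(),prof[i]
def run(camn="wrist",c=(521,-38),fn=None):
    p=cam(camn); im=grab_frame(camn); gr=cv2.cvtColor(im,cv2.COLOR_RGB2GRAY)
    if fn: save(fn,im)
    c,r,k=centre(gr,p,np.array(c,float)); th=np.radians(np.arange(0,360,.1))
    I=np.percentile(polar(gr,37.5,c,p,np.arange(42,68,1.),th),30,axis=1)
    Z=255-np.percentile(polar(gr,33.5,c,p,np.arange(75,87,.5),th),80,axis=1)
    i,z=cen(I,th),cen(Z,th)
    d=(z[0]-i[0]+180)%360-180
    print("centre",c.round(1),"r",round(r,2),"inl",round(k,2),"idx",np.round(i,2),"zero",np.round(z,2),"turn",round(d,2),"mm",round(d*np.pi/180*71.5,2))
    return im,p,c,i[0],z[0]
E
python3 - <<'E'
from meas import *
im,p,c,i,z=run()
print("post from idx",c+50*np.array([np.cos(np.radians(i+180)),np.sin(np.radians(i+180))]),"post from px",back("",[284,66],73,p))
print("pivot px approx",back("",[434,5],58,p),"tip",back("",[540,10],65,p),"screws",back("",[[182,85],[517,139],[277,258]],22,p))
run("top",c)
E
```

```text
centre [522.1 -35.4] r 70.54 inl 0.99 idx [  5.34 255.  ] zero [322.59 195.  ] turn -42.75 mm -53.34
post from idx [472.34194821 -40.09894407] post from px [[470.30553948 -36.75955783  73.        ]]
pivot px approx [[474.18198638  77.88225072  58.        ]] tip [[508.00970212 142.1947933   65.        ]] screws [[ 441.21363614 -120.03639763   22.        ]
 [ 594.49444478  120.54705785   22.        ]
 [ 607.78296764 -111.56092981   22.        ]]
centre [521.6 -36.4] r 70.09 inl 0.71 idx [  5.35 240.5 ] zero [252.82 190.  ] turn -112.54 mm -140.44
```

```bash
python3 -m jog '0 0 0 -2.3 -0.1 0 0; 0 0 0 -4.5 -0.2 0 0; 0 0 0 -5.2 -0.2 -2 0; 0 0 0 -5.2 -0.2 -4 0; 0 0 0 -5.2 -0.2 -5.5 0'
python3 -m jog '0 0 0 0 0 -0.5 0; 0 0 0 0 0 -0.95 0; 0 0 0 0 0 -0.95 0'
python3 - <<'E'
from meas import *
run(fn="w1.png"); print(env.state()["ee_pos"])
E
```

```text
time_s: 3.8
ee_pos: [454.2, -70.7, 75.5]
ee_rot: [180.0, 0.0, 156.2]
force: [0.6, -1.1, -0.2]
gripper_width: 0.4
time_s: 4.18
ee_pos: [455.7, -71.6, 53.0]
ee_rot: [180.0, 0.0, 156.1]
force: [0.4, 0.8, 1.3]
gripper_width: 0.7
centre [521.5 -36.2] r 70.96 inl 0.51 idx [264.19 150.  ] zero [318.06 255.  ] turn 53.87 mm 67.23
[456.04245069 -71.69582905  53.4819289 ]
```

View pics/w1.png

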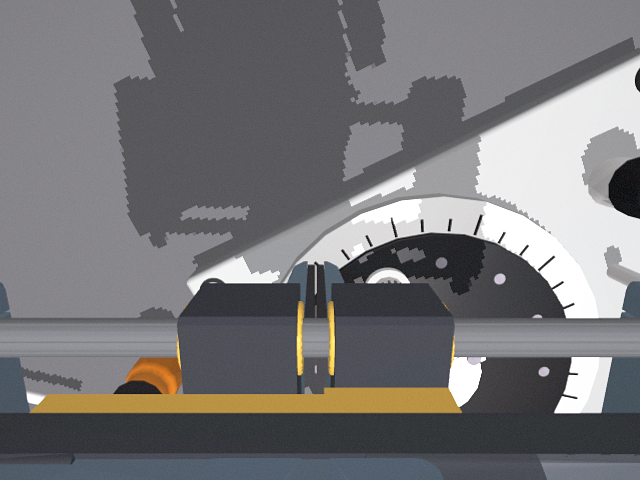

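```bash
python3 -m jog '0 0 0 0.15 0.33 0 0; 0 0 0 0.3 0.66 0 0; 0 0 0 0.45 1 0 0; 0 0 0 0.6 1.35 0 0; 0 0 0 0.73 1.65 0 0'
python3 -m jog '0 0 0 0 0 0 0'
python3 -m jog '0 0 0 -0.15 -0.35 0 0; 0 0 0 -0.15 -0.35 2 0; 0 0 0 -0.15 -0.35 4 0; 0 0 0 2 -0.5 5.5 0; 0 0 0 4 -1 6.4 0'
python3 -m jog '0 0 0 0.6 -0.5 0 0; 0 0 0 0.6 -0.5 0 0;0 0 0 0.6 -0.5 0 0'
python3 - <<'E'
from meas import *
run(fn="w2.png"); print(env.state()["ee_pos"])
E
```

```text
time_s: 4.85
ee_pos: [472.4, -30.0, 52.5]
ee_rot: [-179.9, -0.1, 156.2]
force: [-3.5, -1.7, 0.5]
gripper_width: 0.8
time_s: 4.97
ee_pos: [474.4, -29.7, 52.9]
ee_rot: [179.9, 0.1, 156.2]
force: [-0.3, -0.7, 0.1]
gripper_width: 0.5
time_s: 5.6
ee_pos: [575.5, -56.0, 215.9]
ee_rot: [179.9, 0.3, 156.1]
force: [0.9, 0.1, -0.6]
gripper_width: 0.6
time_s: 5.98
ee_pos: [587.4, -67.9, 212.3]
ee_rot: [180.0, -0.1, 156.1]
force: [-0.2, 0.3, -0.2]
gripper_width: 0.8
centre [522.1 -35.5] r 70.51 inl 0.99 idx [329.59 255.  ] zero [322.62 195.  ] turn -6.97 mm -8.7
[587.33683881 -67.74402267 212.38618436]
```

```bash
python3 -m jog '0 0 0 -2.4 0.6 0 0; 0 0 0 -4.75 1.15 0 0; 0 0 0 -4.75 1.15 -2 0; 0 0 0 -4.75 1.15 -4 0; 0 0 0 -4.75 1.15 -5.4 0'
python3 -m jog '0 0 0 0 0 -1 0; 0 0 0 0 0 -1 0; 0 0 0 0.1 0.25 -1 0; 0 0 0 0.2 0.45 -1 0; 0 0 0 0.25 0.57 -1 0'
python3 -m jog '0 0 0 0 0 0 0;0 0 0 0 0 0 0'
python3 -m jog '0 0 0 -0.15 -0.35 0 0; 0 0 0 -0.15 -0.35 2 0; 0 0 0 -0.15 -0.35 4 0; 0 0 0 2 -0.5 5.5 0; 0 0 0 4 -1 6.4 0'
python3 -m jog '0 0 0 0.5 -0.7 0 0; 0 0 0 0.5 -0.7 0 0;0 0 0 0.5 -0.7 0 0'
python3 - <<'E'
from meas import *
im,p,c,i,z=run(fn="w3.png"); print(env.state()["ee_pos"])
R=rect(im,37.5,c,p,3); save("w3r.png",R)
E
```

```text
time_s: 6.65
ee_pos: [467.8, -38.6, 76.4]
ee_rot: [-180.0, -0.1, 156.1]
force: [-0.3, -0.1, 0.5]
gripper_width: 0.5
time_s: 7.28
ee_pos: [476.8, -24.9, 53.8]
ee_rot: [180.0, 0.1, 156.2]
force: [-1.0, -2.4, 2.4]
gripper_width: 0.2
time_s: 7.52
ee_pos: [476.2, -24.7, 52.8]
ee_rot: [180.0, 0.0, 156.1]
force: [-0.3, 0.6, 0.8]
gripper_width: 0.7
time_s: 8.15
ee_pos: [577.2, -50.4, 215.3]
ee_rot: [179.9, 0.2, 156.1]
force: [1.0, 0.6, -0.6]
gripper_width: 0.2
time_s: 8.52
ee_pos: [586.4, -67.3, 211.4]
ee_rot: [-180.0, -0.2, 156.1]
force: [-0.6, 0.1, -0.2]
gripper_width: 0.0
centre [522.1 -35.5] r 70.51 inl 0.99 idx [323.26 255.  ] zero [322.63 196.  ] turn -0.63 mm -0.78
[586.6357738  -67.12643616 211.77162747]
```

View pics/w3.png

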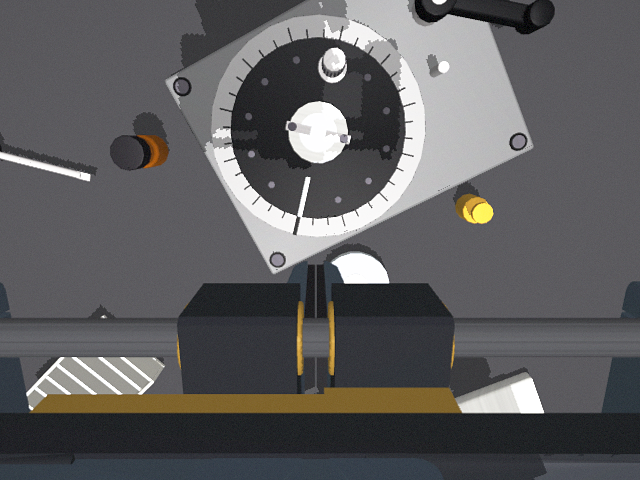

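The index now sits on the zero line, meeting it at (298,216), with 0.8 mm left. Next I'll check the predicted lever pose against the picture.

```bash
python3 - <<'E'
from h import *
for n in("wrist","top"):
    print(n,proj(n,[[470.6,79.8,58],[499.7,145.7,65]]).round(1), "home",proj(n,[[542.5,83.8,65]]).round(1))
im=cv2.imread("pics/w3.png")[0:60,390:590]; cv2.imwrite("pics/l.png",cv2.resize(im,None,fx=4,fy=4))
E
```

```text
wrist [[437.9  -6.4]
 [545.7  -9.9]] home [[479.4  89.2]]
top [[302.1 279.9]
 [276.1 268.8]] home [[300.  251.7]]
```

View pics/l.png

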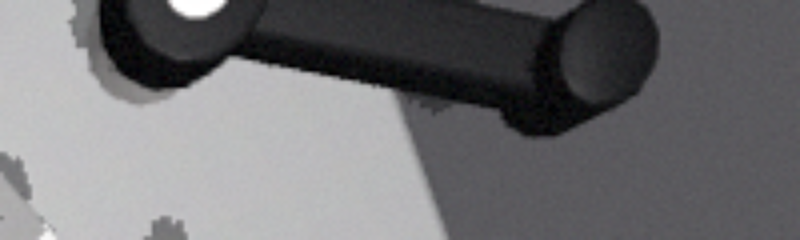

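The lever tip shows at (542.5,12.5), so the lever is slightly past fully open, at a world angle of about 55°. I'll approach from its outer side, with the finger face turned to yaw 200.

```bash
python3 -m jog '0 0 1.8 -0.6 1.9 0 0; 0 0 3.6 -1.2 3.9 0 0; 0 0 5.4 -1.8 5.8 0 0; 0 0 7.2 -2.4 7.7 0 0; 0 0 8.8 -3 9.65 0 0'
python3 -m jog '0 0 0 0 0 0 0; 0 0 0 0 0 0 0'
python3 - <<'E'
from h import *
s=env.state();print(s["ee_pos"],s["ee_rot"],s["qpos"])
a=grab_frame("wrist");save("w4.png",a)
print(proj("wrist",[[470.6,79.8,58],[511.4,139.1,65]]).round(1))
E
```

```text
time_s: 9.2
ee_pos: [511.4, 175.2, 212.6]
ee_rot: [180.0, -0.0, -159.6]
force: [0.3, 0.1, -0.4]
gripper_width: 0.5
time_s: 9.45
ee_pos: [512.7, 173.5, 212.7]
ee_rot: [-180.0, -0.0, -159.9]
force: [-0.4, 0.2, 0.2]
gripper_width: 0.4
[512.72217488 173.49339606 212.65196292] [-1.79976173e+02 -3.71365408e-02 -1.59870260e+02] [ 1.74930660e+01  1.53434122e+01  9.41179720e+01 -2.70495257e-02
  7.05746189e+01 -9.26276774e+01]
[[219.5 130.4]
 [275.4 208.3]]
```

View pics/w4.png

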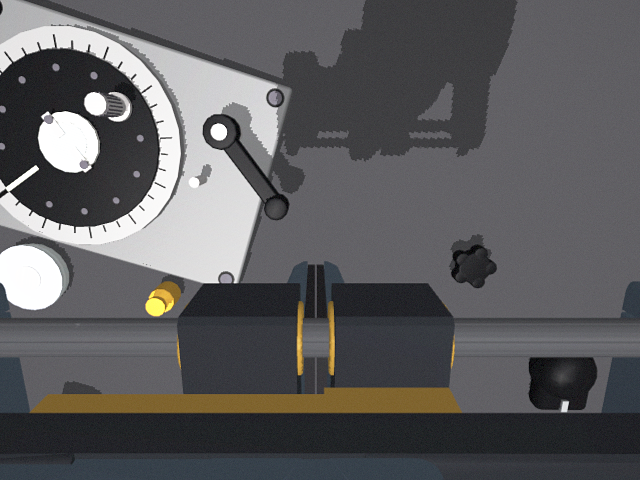

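```bash
python3 -m jog '0 0 0 0 0 -2 0; 0 0 0 0 0 -4 0; 0 0 0 0 0 -5.8 0; 0 0 0 0 0 -6.6 0; 0 0 0 0 0 -6.6 0'
python3 -m jog '0 0 0 0.12 -0.34 0 0; 0 0 0 0.24 -0.66 0 0; 0 0 0 0.35 -0.95 0 0; 0 0 0 0.46 -1.25 0 0; 0 0 0 0.56 -1.55 0 0'
python3 -m jog '0 0 0 0.08 -0.22 0 0; 0 0 0 0.16 -0.44 0 0; 0 0 0 0.24 -0.66 0 0; 0 0 0 0.33 -0.9 0 0; 0 0 0 0.33 -0.9 0 0'
```

```text
time_s: 10.12
ee_pos: [512.6, 172.1, 46.2]
ee_rot: [180.0, -0.2, -160.0]
force: [0.1, 0.5, -0.4]
gripper_width: 0.1
time_s: 10.75
ee_pos: [527.8, 134.4, 48.0]
ee_rot: [-180.0, 0.0, -159.9]
force: [0.9, 3.8, 0.9]
gripper_width: 0.2
time_s: 11.38
ee_pos: [535.6, 111.7, 47.5]
ee_rot: [-180.0, -0.1, -159.9]
force: [-0.2, -0.2, 0.1]
gripper_width: 0.4
```

```bash
python3 -m jog '0 0 0 0.02 -0.06 0 0; 0 0 0 0.04 -0.12 0 0; 0 0 0 0.06 -0.17 0 0; 0 0 0 0.06 -0.17 0 0'
python3 -m jog '0 0 0 0.01 -0.04 0 0; 0 0 0 0.01 -0.04 0 0'
python3 -m jog '0 0 0 0.01 -0.04 0 0; 0 0 0 0.01 -0.04 0 0'
```

```text
time_s: 11.88
ee_pos: [536.8, 108.2, 47.5]
ee_rot: [180.0, -0.1, -159.9]
force: [-1.5, 0.6, 0.5]
gripper_width: 0.2
time_s: 12.12
ee_pos: [537.4, 107.3, 47.7]
ee_rot: [180.0, -0.0, -159.9]
force: [-1.8, 2.3, -0.0]
gripper_width: 0.4
time_s: 12.38
ee_pos: [537.8, 106.2, 47.7]
ee_rot: [180.0, 0.0, -159.9]
force: [-1.0, 0.8, 0.4]
gripper_width: 0.6
```

n is about -2 now, with no stop force yet. I'll keep going in small steps.

```bash
python3 -m jog '0 0 0 0.01 -0.04 0 0; 0 0 0 0.01 -0.04 0 0'
python3 -m jog '0 0 0 0.01 -0.04 0 0; 0 0 0 0.01 -0.04 0 0'
python3 -m jog '0 0 0 0.01 -0.04 0 0; 0 0 0 0.01 -0.04 0 0'
```

```text
time_s: 12.62
ee_pos: [538.1, 105.2, 47.8]
ee_rot: [180.0, 0.0, -159.9]
force: [-0.9, 1.3, 0.1]
gripper_width: 0.2
time_s: 12.88
ee_pos: [538.4, 104.3, 47.7]
ee_rot: [180.0, 0.0, -159.9]
force: [-1.5, 1.7, -0.5]
gripper_width: 0.3
time_s: 13.12
ee_pos: [538.6, 103.2, 47.8]
ee_rot: [180.0, 0.0, -159.9]
force: [-1.4, 1.9, -0.4]
gripper_width: 1.0
```

```bash
python3 -m jog '0 0 0 0.01 -0.04 0 0; 0 0 0 0.01 -0.04 0 0'
python3 -m jog '0 0 0 0.01 -0.04 0 0; 0 0 0 0.01 -0.04 0 0'
python3 -m jog '0 0 0 0.01 -0.04 0 0; 0 0 0 0.01 -0.04 0 0'
python3 - <<'E'
from h import *
a=grab_frame("wrist");save("w5.png",a)
print("tip home",proj("wrist",[[470.6,79.8,58],[542.5,83.8,65]]).round(1))
E
```

```text
time_s: 13.38
ee_pos: [538.7, 102.9, 47.7]
ee_rot: [179.9, 0.0, -159.9]
force: [-2.8, 4.8, -0.3]
gripper_width: 0.4
time_s: 13.62
ee_pos: [538.7, 102.7, 47.7]
ee_rot: [179.8, 0.0, -160.0]
force: [-3.0, 7.4, 0.5]
gripper_width: 0.7
time_s: 13.88
ee_pos: [538.7, 102.6, 47.8]
ee_rot: [179.7, 0.0, -160.0]
force: [-3.1, 10.6, 0.5]
gripper_width: 0.7
tip home [[320.7 126.5]
 [268.3 305.3]]
```

View pics/w5.png

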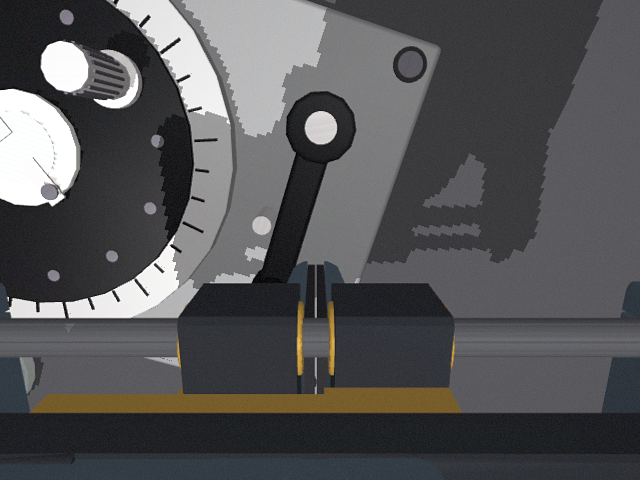

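The force climbs while the tool stands still, so the lever is on its stop. I'll back off, lift and check.

```bash
python3 -m jog '0 0 0 -0.15 0.4 0 0; 0 0 0 -0.4 1.1 0 0; 0 0 0 -0.4 1.1 2.4 0; 0 0 0 -0.4 1.1 4.6 0; 0 0 0 -0.4 1.1 6.6 0'
python3 -m jog '0 0 -1.8 0.5 -1.9 0 0; 0 0 -3.6 1 -3.9 0 0; 0 0 -5.4 1.5 -5.5 0 0; 0 0 -7.2 1.9 -6.5 0 0; 0 0 -8.8 2.3 -7.3 0 0'
python3 -m jog '0 0 0 0 0 0 0; 0 0 0 0 0 0 0; 0 0 0 0 0 0 0'
python3 - <<'E'
from meas import *
im,p,c,i,z=run(fn="w6.png")
P=np.array([470.6,79.8])
for a in(1.1,1.0,.9): 
    t=np.radians(66.2)-a; print(a,proj("",[[*(P+72*np.array([np.cos(t),np.sin(t)])),65]],p).round(1))
E
```

```text
time_s: 14.55
ee_pos: [529.3, 128.3, 214.9]
ee_rot: [-179.9, 0.1, -159.8]
force: [0.5, -0.2, 1.2]
gripper_width: 0.4
time_s: 15.18
ee_pos: [587.1, -55.5, 212.8]
ee_rot: [-180.0, 0.0, 155.8]
force: [0.5, -0.2, 0.4]
gripper_width: 0.4
time_s: 15.55
ee_pos: [586.4, -53.6, 212.8]
ee_rot: [180.0, -0.0, 156.2]
force: [0.5, -0.0, 0.4]
gripper_width: 0.0
centre [522.1 -35.4] r 70.52 inl 0.98 idx [323.19 255.  ] zero [322.6 190.6] turn -0.59 mm -0.73
1.1 [[461.6  97.3]]
1.0 [[470.7  92.1]]
0.9 [[479.3  86. ]]
```

View pics/w6.png

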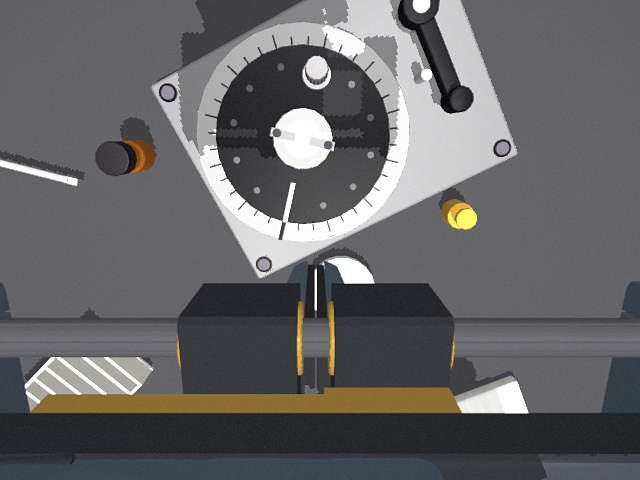

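The lever tip shows at (459,98), and the fully home prediction is (461.6,97.3). The index is still on zero at (284,222), and the loose things look undisturbed. I'm handing the job in.

```bash
python3 -c "
from workcell import env
print(env.job_done())"
```

```text
the job is handed in; nothing more can be done
None
```

The stage is set to zero, the clamp lever is home on its stop pin, and the job was handed in at about 15.6 s of the 64 s allowed.

I turned the table about 43° clockwise with two closed-finger pushes on the post. I then pushed the lever round until the force rose to about 11 N with the tool standing still, which is the stop.

**Last checks:**
- **Index:** the wrist camera puts it 0.59°, about 0.7 mm, from the zero line. It was 0.8 mm before clamping, so the clamping did not disturb it.
- **Lever:** its tip shows at (459,98) px. The prediction is (461.6,97.3) for fully home and (470.7,92.1) for 1.0 rad, so it is home.
- **Loose things:** those in the last picture (vial, weight, dish, screwdriver tip, slide box) looked undisturbed. I did not measure their positions. The star knob and mouse were out of that view, and the arm did not go near them.

**Disagreements:**
- The top camera's zero-line reading (253°, against 323° from the wrist) was clearly a false detection, so I used the wrist camera.
- One wrist reading taken with the arm low was unusable because the gripper blocked the view.

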